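Gauge a sampling probe and hold it ready over the green port

ROBOT

A 6-joint arm with a two-finger parallel gripper is mounted at the origin on the work surface. World frame = base frame: x ahead of the robot, y to its left, z up, the work surface at z = 0. Lengths are in m, angles in rad, forces in N, time in s.
With the tool pointing down it reaches from about 0.225 to 0.875 m from the base axis. Payload 3.4 kg.
Tool frame: the origin (TCP) lies between the finger pads; the fingertips stand 8 mm ahead of it and the grasp point (between the pads) lies 11 mm behind it; z points along the fingers, y is the line along which they close (so a half turn about z gives the same grasp; the last joint's range is limited). The gripper opens to 85 mm and grips with 20 to 120 N. Pads are 22 mm wide; open, the fingers measure 114 mm over their backs; the gripper's body (76 mm by 85 mm) begins 54 mm behind the grasp point. The pads swing forward as they close: fully open they stand 13 mm farther back than shut.
Start: joints at [-1.28, 0.276, 1.505, -0, 1.361, -0.121], TCP at [0.23, -0.527, 0.239] pointing down, gripper open.
Joint ranges: [-2.89, 2.89], [-0.75, 2.08], [0.22, 2.7], [-1.18, 4.32], [0.11, 2.71], [-2.7, 2.7]. Speed limits (rad/s): [2.57, 2.57, 3.14, 3.14, 3.14, 3.14].

INTERFACE

Orientations are given as a unit quaternion [w, x, y, z].
In Python, from rig import manip gives the robot as it stands.
- The arm moves only by the tool move_arm, never from a script. Its argument "deltas" is a list that holds one entry, the list of rows, each a list of 5 numbers: the shift along the tool's x, y, z normalised to -1 to 1, where 1 is 80 cm, then the turn about the tool's z normalised to -1 to 1, where 1 is 120 degrees, then the closure, from -1 (fully open) to 1 (shut). In form: [[[tx, ty, tz, twist, grip], ...]]. A call has 1 to 12 rows; each row is the pose to reach, as a shift and turn from the pose commanded when the call began, along the tool's axes at that moment; what a row does not reach only later rows make up. A row lasts 1/10 s, in which the tool goes at most 50 mm and 8.59 degrees, less where a joint would pass 70% of its speed; a pose out of reach is approached as far as the arm can. A call with a number of a shift or a turn outside -1 to 1 is refused whole. A call with a gripper value outside its range is refused whole. The fingers move at their own pace and stop on an object; "squeeze" is the grip in N (left out, the last holds). Time passes only in rows, so rows that repeat a pose let the fingers close. It gives the time, the measured TCP pose, the force, the opening and the grip force at its end, in the units of the state.
- manip.get_state(): the state, without advancing time (a new reading comes with each control period).
- manip.get_image(name): name is "side" or "top" or "wrist"; returns the picture (420x560x3 uint8, red, green, blue); there is no depth.
- manip.camera_params(name): a dict with "fx", "fy", "cx", "cy" (pixels), "R" (3x3) and "t" (3): a world point X has camera coordinates R X + t; the wrist camera has in their place "tool_from_camera" (4x4, takes a point from camera to tool coordinates, whose origin is the TCP and whose axes are the flange's). Camera axes: x right, y down, z forward; pixel columns grow to the right and rows downward; lengths in m; the calibration is good to about 2 mm. A picture is of the moment at which its call begins: read the wrist's pose just before it. camera_params takes no time and is no camera call.
- manip.sign_off(): hands the job in; it is judged then, once.
The state is a dict: "clock": time; "qpos": joint angles; "qd": joint speeds; "effort": joint torques, N m; "position": TCP position; "ee_rot": TCP orientation; "contact_force": force on the tool from outside, world axes, zero at the start; "moment": the same for the moment, N m; "width": finger opening in m; "gripper_force": force on a finger pad.
Only numpy, scipy, OpenCV 4.12 (cv2) and the standard library are available. Lean on these libraries where they do the work, as an engineer would, in place of code of your own. Each camera call takes 0.05 s, during which the arm holds its last target. There are 200 camera calls.

TASK

Take the orange-gripped sampling probe out of its white park block, check that its shaft is straight by passing the tip down through the hole in the yellow ring gauge until about half the shaft is through, and draw it back out. Then carry it clear of the vial rack and over the deck's guard rail, and finish while holding it still and upright, with its tip centred about 10 mm above the mouth of the green-collared port; the probe stays in the gripper at the end, and the ports, the deck and its guard rail are never touched. Leave the vials and everything else on the bench where they are.

Things in the scene. Friction and masses are not known exactly. Their poses are not given: they have to be found in the camera images.
- probe_grip (a point): Centre of the grip of the loose sampling probe: a round orange plastic grip, 22 mm across and 50 mm tall, over a straight steel shaft 8 mm across and 60 mm long (80 g in all, 110 mm tall, same all round). This point is half-way up the grip, on the axis, 85 mm above the shaft's tip; its z axis points up the probe. At the start the probe stands upright in the park block, the shaft in the hole and the grip's flat underside resting on the block's top.
- probe_tip (a point): Lower end of the probe's steel shaft, on its axis (tapered over the last 8 mm to 5 mm across).
- park_hole (a point): Centre of the hole's mouth in the top of the park block, a fixed white block 60 x 60 mm and 70 mm tall, with a 13 mm upright hole right through it.
- gauge_hole (a point): Centre of the ring gauge's hole, at the upper face of its yellow plate. The gauge is fixed: a level yellow plate 60 x 60 mm, 10 mm thick, its upper face 80 mm above the table, with a 12 mm hole (mouth slightly chamfered) in its centre, open table below it, carried on the frame's +x side by an upright aluminium post no taller than the plate (two screw heads stand 3 mm above it). z points up.
- deck: Fixed port deck: white and blue slab 200 x 290 mm and 20 mm thick, origin under its centre on the table, long side along its y axis. A round steel guard rail 8 mm thick runs right round it, 85 mm from the centre to the front and back (x) and 130 mm to each side (y), its top 90 mm above the table. The three ports stand inside the rail.
- rack: Fixed blue vial rack 200 x 60 mm and 50 mm tall, long side along its x axis, origin under its centre; it stands between the gauge's side of the table and the deck and holds the three vials, whose caps reach 80 mm above the table.
- port_green: Fixed upright round steel port with a green collar, 40 mm tall, standing on the deck; origin under its centre. The three stand 65 mm apart along the deck's y axis, each up to 20 mm to either side of its middle line; the colours change places.
- port_green_mouth (a point): Centre of the mouth of the green port, level with the top of its green collar (40 mm across, 8 mm thick), 60 mm above the table; the opening is 16 mm across. z points up.
- port_red: Fixed upright round steel port with a red collar, 40 mm tall, standing on the deck; origin under its centre. The three stand 65 mm apart along the deck's y axis, each up to 20 mm to either side of its middle line; the colours change places.
- port_red_mouth (a point): Centre of the mouth of the red port, level with the top of its red collar (40 mm across, 8 mm thick), 60 mm above the table; the opening is 16 mm across. z points up.
- port_blue: Fixed upright round steel port with a blue collar, 40 mm tall, standing on the deck; origin under its centre. The three stand 65 mm apart along the deck's y axis, each up to 20 mm to either side of its middle line; the colours change places.
- port_blue_mouth (a point): Centre of the mouth of the blue port, level with the top of its blue collar (40 mm across, 8 mm thick), 60 mm above the table; the opening is 16 mm across. z points up.
- vial1: Loose glass sample vial with an aluminium cap, 23 mm across and 75 mm tall, standing in the rack; origin under its centre. A bystander.
- vial2: Loose glass sample vial with an aluminium cap, 23 mm across and 75 mm tall, standing in the rack; origin under its centre. A bystander.
- vial3: Loose glass sample vial with an aluminium cap, 23 mm across and 75 mm tall, standing in the rack; origin under its centre. A bystander.
- bottle: Loose amber bottle, 60 mm across, 120 mm tall, standing; origin under its centre. A bystander.
- jar: Loose white jar with a blue cap, 56 mm across, 70 mm tall, standing; origin under its centre. A bystander.
- beaker: Loose clear beaker, 66 mm across, 80 mm tall, standing; origin under its centre. A bystander.
- wrench: Loose steel wrench 150 mm long, lying flat on the table; origin under its middle. A bystander.
- probe: The whole loose probe (see point probe_grip); origin at the shaft's tip, z up its axis.
- park: The fixed park block (see point park_hole); origin under its centre.
- gauge: The fixed ring gauge (see point gauge_hole); origin under the hole, on the table.
Mind the look-alikes: they are no part of the job. What is shaped like the gauge but purple or red is not meant.

How it is judged:
By the outcome, as a careful person would: the job done as asked, in the order asked, and still so for the second after the job is handed in, while the arm keeps its last pose, push and grip.
It also fails if it takes over 53 s, if anything falls off the work surface, if the arm or the gripper's body presses on something with over 40 N, if the wrist force passes 120 N, or if a joint passes its speed limit or range.

## Working session

There is one attempt and no reset: what is moved stays moved. The work goes in short steps, Python scripts to look and compute and a tool call to move; the robot and the scene stay as the last step left them, time stands still between calls to the robot, and variables do not carry over. Pictures are saved under pics/ and viewed, at most 10 in all, crops included, and the job is handed in when it is done.

Besides the shell and the picture viewer there is one more tool, called after ">>>" as name(argument=value, ...) on one line, values as JSON. move_arm: Moves the arm, as the interface text tells. Scaled input: -1 to 1 covers 80 cm each way for a shift and 120 degrees each way for a turn. Its arguments: {"type":"object","properties":{"deltas":{"type":"array","items":{"type":"array","items":{"type":"array","items":{"type":"number","minimum":-1,"maximum":1}}}},"squeeze":{"type":"number"}},"required":["deltas"]}

```bash
mkdir -p pics; cat > h.py <<'E'
from rig import manip
import numpy as np, cv2
from scipy.spatial.transform import Rotation as Ro
def Rt(s):
    q=s["ee_rot"]; return Ro.from_quat([q[1],q[2],q[3],q[0]]).as_matrix()
def snap(n,f):
    im=manip.get_image(n); cv2.imwrite(f,im[:,:,::-1]); return im
def cam(n,s=None):
    c=manip.camera_params(n)
    if n!="wrist": return c,np.array(c["R"]),np.array(c["t"])
    T=np.eye(4);T[:3,:3]=Rt(s);T[:3,3]=s["position"]
    W=np.linalg.inv(T@np.array(c["tool_from_camera"])); return c,W[:3,:3],W[:3,3]
def ray(n,u,v,z,s=None):
    c,R,t=cam(n,s); d=R.T@np.array([(u-c["cx"])/c["fx"],(v-c["cy"])/c["fy"],1]); o=-R.T@t
    return (o+d*(z-o[2])/d[2]).round(4)
def proj(n,X,s=None):
    c,R,t=cam(n,s); p=R@np.array(X)+t; return np.array([c["fx"]*p[0]/p[2]+c["cx"],c["fy"]*p[1]/p[2]+c["cy"]]).round(1)
E
python3 - <<'E'
from h import *
s=manip.get_state(); print(s); print(Rt(s).round(3))
a=snap("top","pics/top0.png"); b=snap("side","pics/side0.png")
for n in("top","side"):
  c,R,t=cam(n); print(n,c["fx"],(-R.T@t).round(3))
cv2.imwrite("pics/top0b.png",cv2.resize(a[:,:,::-1],(800,600),interpolation=cv2.INTER_CUBIC))
E
```

```text
{'clock': 0.0, 'qpos': array([-1.28000735e+00,  2.76592183e-01,  1.50614928e+00,  9.18572252e-06,
        1.36071840e+00, -1.21002874e-01]), 'qd': array([ 0.00203662, -0.00164587,  0.00011216,  0.00070431, -0.00010851,
       -0.00105702]), 'effort': array([ 2.82283640e-03, -4.16777515e+01, -2.45805502e+01,  3.41581244e-04,
        1.07971154e-02,  1.82149114e-05]), 'position': array([ 0.22998874, -0.5264243 ,  0.23843489]), 'ee_rot': array([-9.30618648e-04,  9.78877981e-01,  2.04443211e-01, -7.46861702e-05]), 'contact_force': array([-0.20536492, -0.19167931, -0.69443041]), 'moment': array([-0.01492814,  0.04886302, -0.00234273]), 'gripper_force': 0.0, 'width': 0.08529669895557535}
[[ 0.916  0.4   -0.001]
 [ 0.4   -0.916  0.002]
 [ 0.    -0.002 -1.   ]]
top 546.7121936860125 [ 0.219 -0.022  1.546]
side 489.46068981770844 [-0.12   0.675  0.702]
```

View pics/top0b.png

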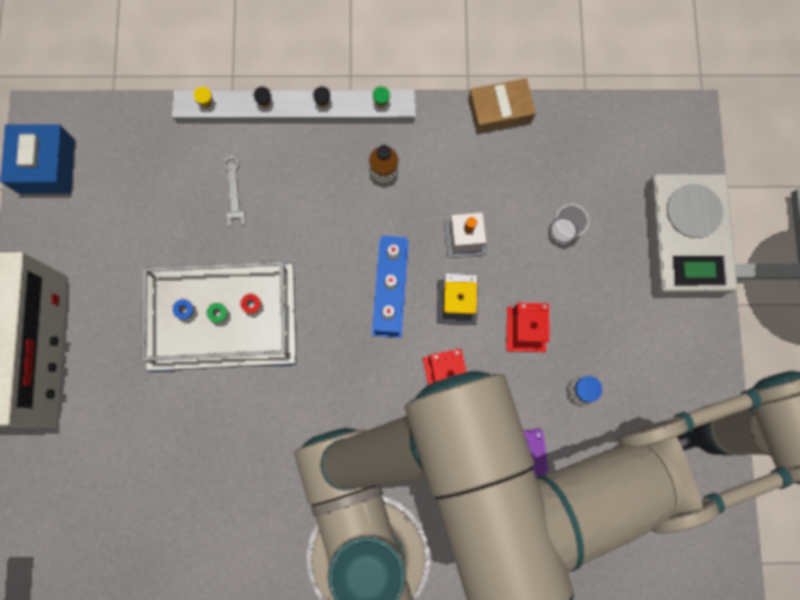

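View pics/side0.png

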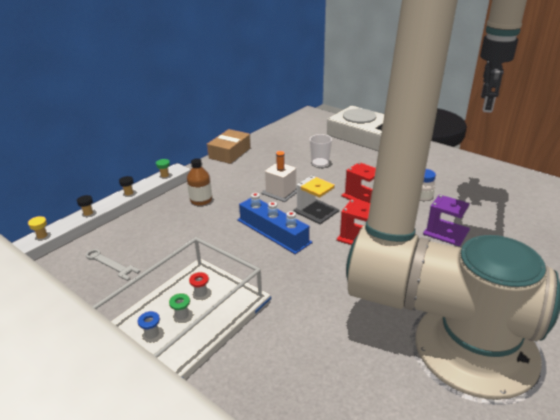

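The top view shows the probe at (471,223), the yellow gauge hole at (461,297), the green port at (217,313), the rack at (390,285) and the deck at about (220,316), in the enlarged picture's pixels. The side view confirms the layout.

```bash
python3 - <<'E'
from h import *
k=1.42857
for n,u,v,z in[("probe top",471,223,.12),("parkblk",468,229,.07),("gauge",461,297,.08),("green",217,313,.06),("red",251,303,.06),("blue",183,309,.06),("v1",393,250,.08),("v2",390,281,.08),("v3",388,312,.08),("bottle",384,152,.12),("railTL",147,270,.086),("railTR",283,266,.086),("railBR",285,358,.086),("railBL",150,364,.086),
 ("redg1",533,325,.08),("screwY1",449,279,.083),("screwY2",474,279,.083),("pk1",452,216,.07),("pk2",484,214,.07),("pk3",486,246,.07),("pk4",455,248,.07),("jar",588,390,.07),("beaker",572,222,.08)]:
  print(n,ray("top",u/k,v/k,z))
s=manip.get_state();c=manip.camera_params("wrist");print(c["fx"],np.array(c["tool_from_camera"]).round(3))
E
```

```text
probe top [ 0.6214 -0.2002  0.12  ]
parkblk [ 0.6234 -0.2002  0.07  ]
gauge [ 0.4864 -0.1821  0.08  ]
green [0.461  0.2857 0.06  ]
red [0.4802 0.2211 0.06  ]
blue [0.4691 0.351  0.06  ]
v1 [ 0.5792 -0.0528  0.08  ]
v2 [ 0.5182 -0.0466  0.08  ]
v3 [ 0.458  -0.0423  0.08  ]
bottle [ 0.7633 -0.0363  0.12  ]
railTL [0.5403 0.4158 0.086 ]
railTR [0.5471 0.1577 0.086 ]
railBR [0.371  0.1508 0.086 ]
railBL [0.3613 0.4012 0.086 ]
redg1 [ 0.4316 -0.3179  0.08  ]
screwY1 [ 0.521  -0.1596  0.083 ]
screwY2 [ 0.5208 -0.2076  0.083 ]
pk1 [ 0.6499 -0.1694  0.07  ]
pk2 [ 0.6538 -0.2325  0.07  ]
pk3 [ 0.589  -0.2345  0.07  ]
pk4 [ 0.5852 -0.1738  0.07  ]
jar [ 0.3086 -0.4189  0.07  ]
beaker [ 0.6341 -0.4028  0.08  ]
349.7171324314989 [[ 0.    -0.954 -0.3    0.077]
 [ 1.     0.     0.    -0.002]
 [-0.    -0.3    0.954 -0.135]
 [ 0.     0.     0.     1.   ]]
```

>>> move_arm(deltas=[[[0.612, -0.177, 0, 0, -1], [0.612, -0.177, 0, 0, -1], [0.612, -0.177, 0, 0, -1], [0.612, -0.177, 0, 0, -1], [0.612, -0.177, 0, 0, -1], [0.612, -0.177, 0, 0, -1], [0.612, -0.177, 0, 0, -1], [0.612, -0.177, 0, 0, -1], [0.612, -0.177, 0, 0, -1], [0.612, -0.177, 0, 0, -1], [0.612, -0.177, 0, 0, -1], [0.612, -0.177, 0, 0, -1]]])

```text
clock: 1.3
position: [0.623, -0.1996, 0.2382]
ee_rot: [-0.0, 0.979, 0.206, -0.001]
contact_force: [-0.2, -0.5, -0.1]
width: 0.0852
gripper_force: 0.0
```

```bash
python3 - <<'E'
from h import *
s=manip.get_state(); print(s["clock"],s["position"],np.abs(s["qd"]).max()); print(Rt(s).round(3))
snap("wrist","pics/w1.png")
print(proj("wrist",[.6214,-.2002,.12],s),proj("wrist",[.4864,-.182,.08],s))
E
```

```text
1.3 [ 0.62298651 -0.19964212  0.23821411] 0.04997348090159617
[[ 0.915  0.403 -0.002]
 [ 0.403 -0.915  0.   ]
 [-0.001 -0.001 -1.   ]]
[281.7 207.5] [207.4 310. ]
```

View pics/w1.png

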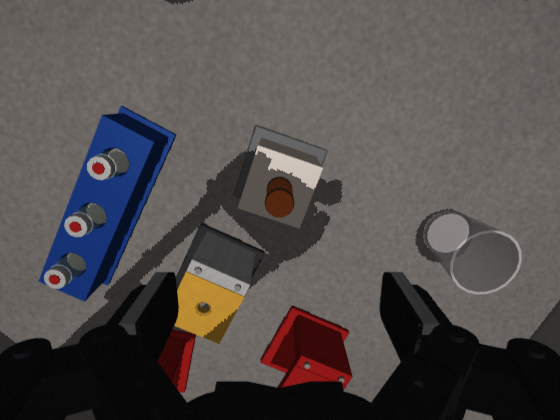

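The wrist view shows the grip's top at about (280,204), the park block around it, the gauge hole at about (203,308) and the rack on the left. An enlarged crop will give finer positions.

```bash
python3 - <<'E'
from h import *
im=cv2.imread("pics/w1.png")
c=im[115:345,160:350]  # 190x230
c=np.clip(c.astype(float)*1.8,0,255).astype(np.uint8)
a=cv2.resize(c[:115],None,fx=4,fy=4,interpolation=cv2.INTER_CUBIC)[:, :]
b=cv2.resize(im[290:330,180:230],None,fx=7,fy=7,interpolation=cv2.INTER_CUBIC)
cv2.imwrite("pics/w1a.png",np.hstack([cv2.resize(im[170:220,255:305],(400,400),interpolation=cv2.INTER_CUBIC)*2,cv2.resize(im[285:335,178:228],(400,400),interpolation=cv2.INTER_CUBIC)]))
E
```

```text
(no output)
```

View pics/w1a.png

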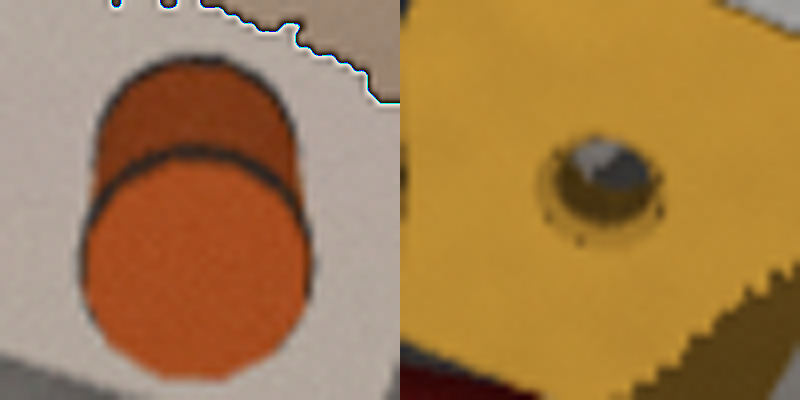

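The crop puts the grip's top centre at (279.2,202.4) and the gauge mouth at (202.7,307.9) in the wrist picture.

```bash
python3 - <<'E'
from h import *
s=manip.get_state()
p=ray("wrist",279.2,202.4,.12,s);g=ray("wrist",202.7,307.9,.08,s)
print(p,g,g-p)
d=p-s["position"];print(Rt(s).T@np.array([d[0],d[1],0])/.8)
E
```

```text
[ 0.623  -0.1983  0.12  ] [ 0.4853 -0.1782  0.08  ] [-0.1377  0.0201 -0.04  ]
[ 2.71966620e-03 -2.47163345e-03 -4.11437037e-06]
```

```bash
cat >> h.py <<'E'
def track(ref,im,u,v,h=20,du=0,dv=0,r=12):
    """find patch of ref around u,v in im (both BGR); returns subpixel place"""
    u0,v0=int(round(u)),int(round(v)); U,V=u0+du,v0+dv
    m=cv2.matchTemplate(im[V-h-r:V+h+r+1,U-h-r:U+h+r+1],ref[v0-h:v0+h+1,u0-h:u0+h+1],cv2.TM_CCOEFF_NORMED)
    _,sc,_,(x,y)=cv2.minMaxLoc(m); x=min(max(x,1),2*r-1);y=min(max(y,1),2*r-1)
    f=lambda a,b,c:.5*(a-c)/(a-2*b+c)
    return u+du+x-r+f(*m[y,x-1:x+2]),v+dv+y-r+f(*m[y-1:y+2,x]),sc
E
python3 - <<'E'
from h import *
s=manip.get_state(); ref=cv2.imread("pics/w1.png"); im=snap("wrist","pics/w2.png")[:,:,::-1].copy()
a=track(ref,im,279.2,202.4);b=track(ref,im,202.7,307.9);print(a,b)
p=ray("wrist",*a[:2],.12,s);g=ray("wrist",*b[:2],.08,s)
print(s["position"],p,g,g-p)
d=p-s["position"];print(Rt(s).T@np.array([d[0],d[1],0])/.8, (Rt(s)[:,2]))
E
```

```text
(np.float32(278.2649), np.float32(200.23181), 0.9947055578231812) (np.float32(202.45436), np.float32(306.6683), 0.9472974538803101)
[ 0.62180141 -0.20098458  0.23850979] [ 0.6242 -0.197   0.12  ] [ 0.4864 -0.1776  0.08  ] [-0.1378  0.0194 -0.04  ]
[ 4.74595124e-03 -3.35751217e-03 -7.69299203e-06] [-2.04813925e-03 -3.11638634e-04 -9.99997854e-01]
```

>>> move_arm(deltas=[[[0.004, -0.003, 0.04, 0, -1], [0.004, -0.003, 0.08, 0, -1], [0.004, -0.003, 0.12, 0, -1], [0.004, -0.003, 0.15, 0, -1], [0.004, -0.003, 0.175, 0, -1], [0.004, -0.003, 0.189, 0, -1], [0.004, -0.003, 0.189, 0, -1], [0.004, -0.003, 0.189, 0, 0], [0.004, -0.003, 0.189, 0, 0.3], [0.004, -0.003, 0.189, 0, 0.3]]], squeeze=40)

```text
clock: 2.4
position: [0.6248, -0.1982, 0.0895]
ee_rot: [0.001, 0.979, 0.204, 0.001]
contact_force: [-0.0, 0.2, -0.6]
width: 0.044
gripper_force: 0.0
```

>>> move_arm(deltas=[[[0, 0, 0, 0, 0.45], [0, 0, 0, 0, 0.6], [0, 0, 0, 0, 1], [0, 0, 0, 0, 1], [0, 0, 0, 0, 1], [0, 0, 0, 0, 1], [0, 0, 0, 0, 1]]], squeeze=40)

```text
clock: 3.1
position: [0.6246, -0.1979, 0.089]
ee_rot: [0.0, 0.979, 0.205, 0.001]
contact_force: [-0.5, -0.6, 5.9]
width: 0.0216
gripper_force: 39.1
```

>>> move_arm(deltas=[[[0, 0, -0.012, 0, 1], [0, 0, -0.03, 0, 1], [0, 0, -0.05, 0, 1], [0, 0, -0.07, 0, 1], [0, 0, -0.09, 0, 1], [0, 0, -0.11, 0, 1], [0, 0, -0.125, 0, 1], [0, 0, -0.13, 0, 1], [0, 0, -0.13, 0, 1], [0, 0, -0.13, 0, 1]]], squeeze=60)

```text
clock: 4.1
position: [0.6236, -0.1975, 0.1912]
ee_rot: [-0.0, 0.979, 0.204, -0.001]
contact_force: [0.4, 0.9, -1.1]
width: 0.0206
gripper_force: 58.7
```

```bash
python3 - <<'E'
from h import *
s=manip.get_state(); print(s["clock"],s["position"],s["contact_force"],s["width"])
p=np.array([.6242,-.197]);g=np.array([.4864,-.1776])
d=g-p; print(Rt(s).T@np.array([*d,0])/.8)
E
```

```text
4.1 [ 0.62360104 -0.19753312  0.19123328] [ 0.44276234  0.93050503 -1.10172082] 0.020554340140325696
[-0.14814123 -0.09117139  0.00027988]
```

>>> move_arm(deltas=[[[-0.03, -0.018, 0, 0, 1], [-0.065, -0.04, 0, 0, 1], [-0.1, -0.062, 0, 0, 1], [-0.13, -0.08, 0, 0, 1], [-0.145, -0.089, 0, 0, 1], [-0.148, -0.091, 0.008, 0, 1], [-0.148, -0.091, 0.015, 0, 1], [-0.148, -0.091, 0.015, 0, 1], [-0.148, -0.091, 0.015, 0, 1], [-0.148, -0.091, 0.015, 0, 1]]])

```text
clock: 5.1
position: [0.4874, -0.1787, 0.1799]
ee_rot: [0.0, 0.979, 0.205, 0.0]
contact_force: [0.4, 0.3, -1.1]
width: 0.0206
gripper_force: 58.8
```

```bash
python3 - <<'E'
from h import *
s=manip.get_state(); print(s["clock"],s["position"],np.abs(s["qd"]).max())
w=snap("wrist","pics/w3.png")[:,:,::-1]; sd=snap("side","pics/s3.png")[:,:,::-1]
tip=s["position"]-[0,0,.0795]
print(proj("wrist",tip,s),proj("wrist",[.4864,-.1776,.08],s),proj("side",tip),proj("side",[.4864,-.1776,.08]))
u,v=proj("wrist",tip,s).astype(int);U,V=proj("side",tip).astype(int);print(u,v,U,V)
z=lambda im,u,v,h:cv2.resize(im[v-h:v+h,u-h:u+h],(400,400),interpolation=cv2.INTER_CUBIC)
cv2.imwrite("pics/c3.png",np.hstack([z(w,u,v,50),z(sd,U,V,25)]))
E
```

```text
5.1 [ 0.48741682 -0.17867439  0.17987809] 0.007357270875636197
[282.2 222.8] [279.9 213.8] [317.2 177.6] [317. 185.]
282 222 317 177
```

View pics/c3.png

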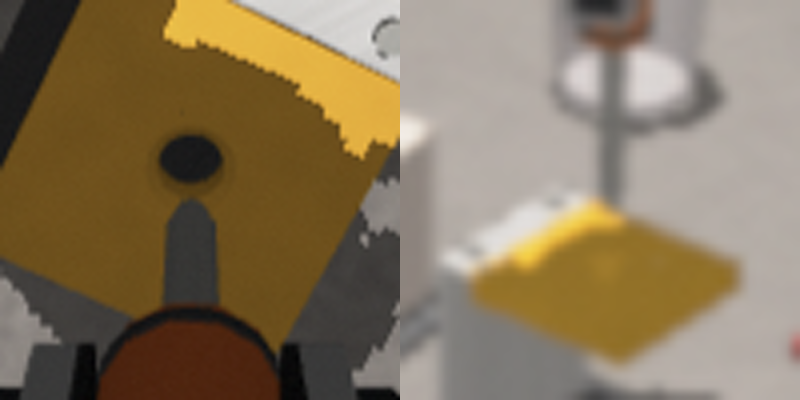

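Wrist crop: the shaft's tip is at (191,199) and the gauge mouth's centre is at (190.5,160), so they line up sideways. The side crop shows the tip hanging above the plate.

```bash
python3 - <<'E'
from h import *
s=manip.get_state(); R=Rt(s)
g=ray("wrist",279.2,211.9,.08,s); t=ray("wrist",279.5,221.4,s["position"][2]-.079,s)-R[:,0]*.0025
print(g,t,s["position"]); d=g-t; print("tool mm",(R.T@np.array([d[0],d[1],0])*1000).round(2))
# side: tip (614,195), hole (606,268) in 8x crop origin (292,152)
U=lambda a,b:(292+(a-400+.5)/8-.5,152+(b+.5)/8-.5)
print(ray("side",*U(611,197),s["position"][2]-.079),ray("side",*U(606,267),.08))
E
```

```text
[ 0.4871 -0.1765  0.08  ] [ 0.48520929 -0.17750133  0.10109951] [ 0.48710488 -0.17856577  0.18006229]
tool mm [ 2.13 -0.16  0.  ]
[ 0.4893 -0.1846  0.1011] [ 0.4862 -0.1784  0.08  ]
```

>>> move_arm(deltas=[[[0.002, 0, 0.008, 0, 1], [0.002, 0, 0.015, 0, 1], [0.002, 0, 0.02, 0, 1], [0.002, 0, 0.02, 0, 1], [0.002, 0, 0.02, 0, 1]]])

```text
clock: 5.7
position: [0.4878, -0.1778, 0.1639]
ee_rot: [-0.0, 0.979, 0.204, -0.0]
contact_force: [0.3, 0.7, -0.8]
width: 0.0205
gripper_force: 58.8
```

```bash
python3 - <<'E'
from h import *
s=manip.get_state(); print(s["clock"],s["position"],s["contact_force"])
w=snap("wrist","pics/w4.png")[:,:,::-1]
z=lambda im,u,v,h:cv2.resize(im[v-h:v+h,u-h:u+h],(600,600),interpolation=cv2.INTER_CUBIC)
cv2.imwrite("pics/c4.png",z(w,282,222,30))
E
```

```text
5.7 [ 0.48783717 -0.17776951  0.16392928] [ 0.28751417  0.65649586 -0.84492494]
```

View pics/c4.png

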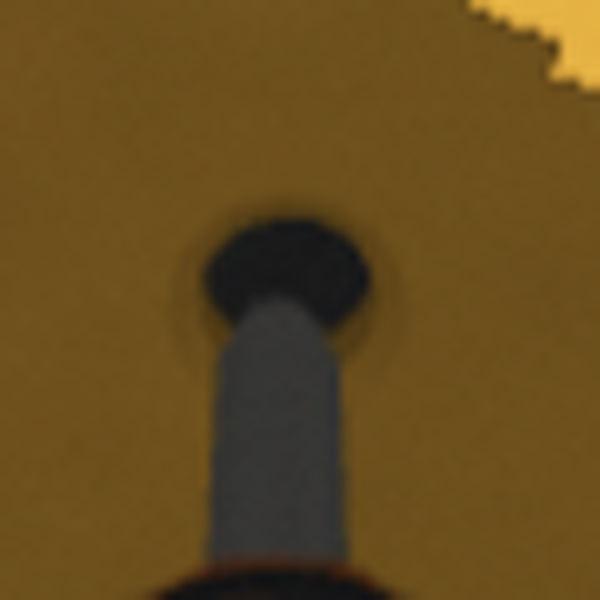

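The tip's front edge is at (278,297) in this crop and the hole's centre is at about (288,297), so the tip is slightly left and still a few millimetres short.

```bash
python3 - <<'E'
from h import *
s=manip.get_state(); R=Rt(s); P=lambda a,b:(252+(a+.5)/10-.5,192+(b+.5)/10-.5)
for zt in (.084,.086):
  g=ray("wrist",*P(288,297),.08,s); t=ray("wrist",*P(278,297),zt,s)-R[:,0]*.0025
  d=g-t; print(g,t,"tool mm",(R.T@np.array([d[0],d[1],0])*1000).round(2))
E
```

```text
[ 0.487 -0.177  0.08 ] [ 0.48580896 -0.17680057  0.08399985] tool mm [1.01 0.66 0.  ]
[ 0.487 -0.177  0.08 ] [ 0.48640896 -0.17650057  0.08599985] tool mm [0.34 0.69 0.  ]
```

>>> move_arm(deltas=[[[0.0009, 0.0009, 0, 0, 1], [0.0009, 0.0009, 0.004, 0, 1], [0.0009, 0.0009, 0.009, 0, 1], [0.0009, 0.0009, 0.014, 0, 1], [0.0009, 0.0009, 0.018, 0, 1], [0.0009, 0.0009, 0.018, 0, 1], [0.0009, 0.0009, 0.018, 0, 1]]])

```text
clock: 6.45
position: [0.4888, -0.1782, 0.1496]
ee_rot: [-0.0, 0.979, 0.204, -0.0]
contact_force: [0.6, 0.4, -1.6]
width: 0.0206
gripper_force: 58.8
```

>>> move_arm(deltas=[[[0, 0, 0.006, 0, 1], [0, 0, 0.012, 0, 1], [0, 0, 0.018, 0, 1], [0, 0, 0.024, 0, 1], [0, 0, 0.03, 0, 1], [0, 0, 0.033, 0, 1], [0, 0, 0.033, 0, 1], [0, 0, 0.033, 0, 1], [0, 0, 0.033, 0, 1]]])

```text
clock: 7.35
position: [0.4891, -0.1783, 0.1235]
ee_rot: [0.0, 0.979, 0.204, 0.0]
contact_force: [0.4, -0.6, -0.4]
width: 0.0203
gripper_force: 58.8
```

```bash
python3 - <<'E'
from h import *
s=manip.get_state(); print(s["position"],s["contact_force"],s["moment"])
w=snap("wrist","pics/w5.png")[:,:,::-1];sd=snap("side","pics/s5.png")[:,:,::-1]
z=lambda im,u,v,h:cv2.resize(im[v-h:v+h,u-h:u+h],(400,400),interpolation=cv2.INTER_CUBIC)
cv2.imwrite("pics/c5.png",np.hstack([z(w,282,222,50),z(sd,317,190,30)]))
E
```

```text
[ 0.48908664 -0.17827246  0.12350448] [ 0.38695622 -0.61821214 -0.42985646] [-0.03963791  0.02232334 -0.00195496]
```

View pics/c5.png

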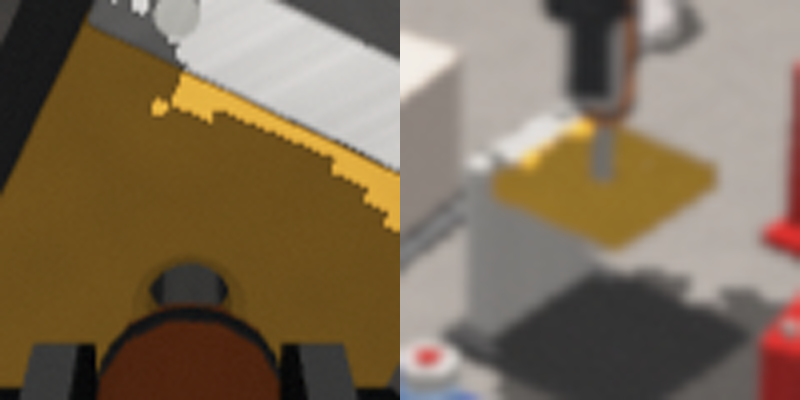

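The shaft is in the hole with no contact force: the grip stands clear of the plate and the shaft passes through the mouth at (190,285) of the crop. Next I draw it out.

>>> move_arm(deltas=[[[0, 0, -0.006, 0, 1], [0, 0, -0.014, 0, 1], [0, 0, -0.024, 0, 1], [0, 0, -0.036, 0, 1], [0, 0, -0.05, 0, 1], [0, 0, -0.066, 0, 1], [0, 0, -0.085, 0, 1], [0, 0, -0.1, 0, 1], [0, 0, -0.112, 0, 1], [0, 0, -0.115, 0, 1], [0, 0, -0.115, 0, 1]]])

```text
clock: 8.55
position: [0.489, -0.1782, 0.2156]
ee_rot: [0.0, 0.979, 0.204, 0.0]
contact_force: [0.2, -0.1, -0.5]
width: 0.0204
gripper_force: 58.8
```

>>> move_arm(deltas=[[[0.01, -0.027, 0, 0, 1], [0.03, -0.08, 0, 0, 1], [0.051, -0.135, 0, 0, 1], [0.072, -0.19, 0, 0, 1], [0.093, -0.245, 0, 0, 1], [0.113, -0.3, 0, 0, 1], [0.134, -0.355, 0, 0, 1], [0.155, -0.41, 0, 0, 1], [0.176, -0.465, 0, 0, 1], [0.193, -0.51, 0, 0, 1], [0.203, -0.538, 0, 0, 1], [0.207, -0.548, 0, 0, 1]]])

```text
clock: 9.75
position: [0.4643, 0.292, 0.2142]
ee_rot: [-0.0, 0.979, 0.206, -0.001]
contact_force: [-0.5, -0.8, -1.0]
width: 0.0206
gripper_force: 58.9
```

>>> move_arm(deltas=[[[0, 0, 0, 0, 1], [0, 0, 0, 0, 1], [0, 0, 0, 0, 1]]])

```text
clock: 10.05
position: [0.4653, 0.2884, 0.2151]
ee_rot: [0.0, 0.979, 0.204, -0.0]
contact_force: [-0.1, 0.8, -0.3]
width: 0.0209
gripper_force: 58.9
```

```bash
python3 - <<'E'
from h import *
s=manip.get_state(); print(s["clock"],s["position"],s["contact_force"],np.abs(s["qd"]).max())
snap("wrist","pics/w6.png")
print(proj("wrist",[.463,.289,.06],s), proj("wrist",s["position"]-[0,0,.079],s))
E
```

```text
10.05 [0.46528476 0.28836616 0.21514509] [-0.06592669  0.8221659  -0.26044887] 0.004824538000927832
[279.5 194.9] [282.1 223. ]
```

View pics/w6.png

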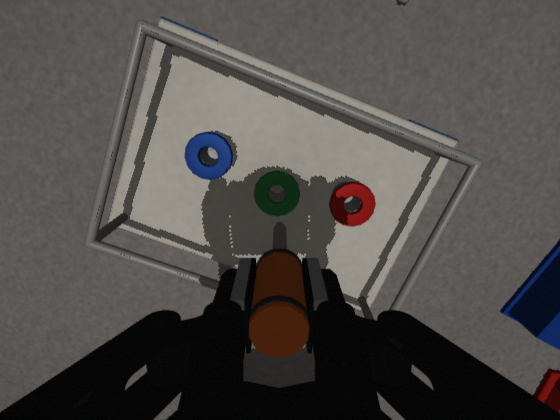

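The wrist view shows the green collar's centre at (277,193) and the tip hanging at about (280,222). The fingers are inside the rail and well above it.

```bash
python3 - <<'E'
from h import *
s=manip.get_state(); R=Rt(s)
im=cv2.imread("pics/w6.png").astype(int); b,g,r=im[...,0],im[...,1],im[...,2]
m=((g>r+15)&(g>b+8)).astype(np.uint8); m[:150]=0;m[235:]=0
c,_=cv2.findContours(m,cv2.RETR_EXTERNAL,cv2.CHAIN_APPROX_NONE); c=max(c,key=cv2.contourArea); e=cv2.fitEllipse(cv2.convexHull(c)); print(e)
p=ray("wrist",*e[0],.06,s); tip=s["position"]+R@[-.0011,-.0018,0]
d=p-tip; print(p,tip,"tool mm",(R.T@[d[0],d[1],0]*1000).round(2))
E
```

```text
((276.47601318359375, 193.0160675048828), (44.30507278442383, 45.1707878112793), 84.35762786865234)
[0.4636 0.2921 0.06  ] [0.46364166 0.28965596 0.21524995] tool mm [ 0.94 -2.26 -0.  ]
```

>>> move_arm(deltas=[[[0.001, -0.0028, 0.01, 0, 1], [0.001, -0.0028, 0.025, 0, 1], [0.001, -0.0028, 0.04, 0, 1], [0.001, -0.0028, 0.055, 0, 1], [0.001, -0.0028, 0.066, 0, 1], [0.001, -0.0028, 0.07, 0, 1], [0.001, -0.0028, 0.07, 0, 1], [0.001, -0.0028, 0.07, 0, 1], [0.001, -0.0028, 0.07, 0, 1]]])

```text
clock: 11.0
position: [0.4655, 0.2925, 0.1598]
ee_rot: [-0.0, 0.979, 0.204, 0.001]
contact_force: [-0.4, -0.2, -1.5]
width: 0.0206
gripper_force: 58.9
```

```bash
python3 - <<'E'
from h import *
s=manip.get_state(); print(s["clock"],s["position"],s["contact_force"])
w=snap("wrist","pics/w7.png")[:,:,::-1];sd=snap("side","pics/s7.png")[:,:,::-1]
U=proj("side",s["position"]-[0,0,.09]).astype(int);print(U)
z=lambda im,u,v,h:cv2.resize(im[v-h:v+h,u-h:u+h],(400,400),interpolation=cv2.INTER_CUBIC)
cv2.imwrite("pics/c7.png",np.hstack([z(w,282,212,40),z(sd,*U,25)]))
E
```

```text
11.0 [0.46546226 0.2924625  0.15981573] [-0.39032756 -0.1757649  -1.45295094]
[176 295]
```

View pics/c7.png

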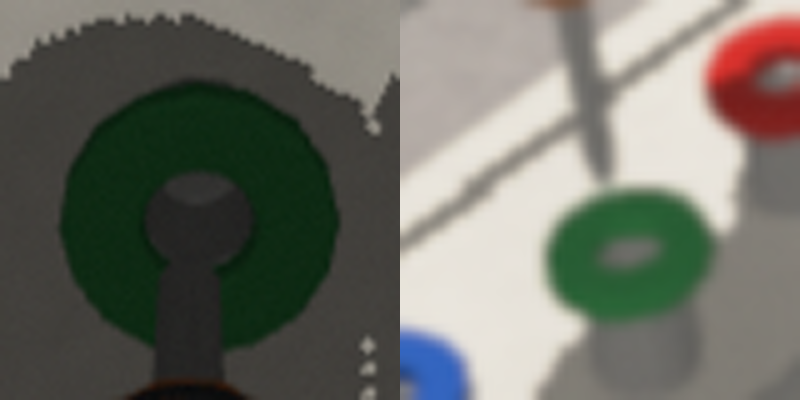

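Wrist crop: the tip is at about (190,262) and the green mouth's centre at (199,221). In the side crop the tip is at (602,182), above and left of the mouth at (632,252).

```bash
python3 - <<'E'
from h import *
s=manip.get_state(); R=Rt(s); P=lambda a,b:(242+(a+.5)/5-.5,172+(b+.5)/5-.5)
im=cv2.imread("pics/w7.png")[235:248,255:305].astype(int)
zt=s["position"][2]-.079
g=ray("wrist",*P(199.3,221),.06,s); t=ray("wrist",*P(190,262),zt,s)-R[:,0]*.0025
d=g-t; print(g,t,zt,"tool mm",(R.T@np.array([d[0],d[1],0])*1000).round(2))
S=lambda a,b:(151+(a-400+.5)/8-.5,270+(b+.5)/8-.5)
g2=ray("side",*S(632,252),.06); t2=ray("side",*S(602,184),zt); d=g2-t2
print(g2,t2,"tool mm",(R.T@np.array([d[0],d[1],0])*1000).round(2))
w=cv2.imread("pics/w7.png"); c=w[215:245,265:300].astype(float); c=np.clip((c-30)*4,0,255).astype(np.uint8)
cv2.imwrite("pics/c7b.png",cv2.resize(c,None,fx=16,fy=16,interpolation=cv2.INTER_CUBIC))
E
```

```text
[0.4634 0.292  0.06  ] [0.46180906 0.29279921 0.08079724] 0.08078662040089506 tool mm [1.14 1.37 0.  ]
[0.4584 0.2916 0.06  ] [0.4621 0.2938 0.0808] tool mm [-4.27  0.53 -0.  ]
```

View pics/c7b.png

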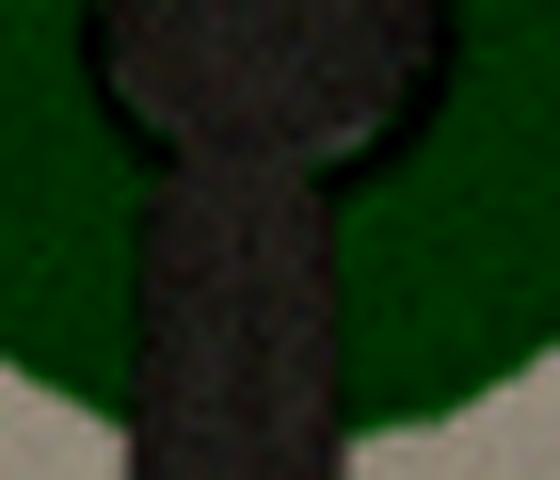

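I have used all the picture views, so I'll check the side view against a projected model numerically.

```bash
cat > fit.py <<'E'
from h import *
from scipy.optimize import least_squares
def collar(n,im,g0,s=None,roi=45):
    """fit collar centre xy by matching silhouette bbox/centroid of the projected collar to green hull"""
    u,v=proj(n,[*g0,.058],s).astype(int)
    I=im.astype(int); m=((I[...,1]>I[...,0]+15)&(I[...,1]>I[...,2]+12)).astype(np.uint8)
    k=np.zeros_like(m);k[v-roi:v+roi,u-roi:u+roi]=1; m*=k
    pts=np.argwhere(m)[:,::-1].astype(np.float32); H=cv2.convexHull(pts)
    M=cv2.moments(H); obs=np.array([M["m10"],M["m01"]])/M["m00"]
    a=np.linspace(0,2*np.pi,60)
    def f(g):
        P=np.array([proj(n,[g[0]+.02*np.cos(t),g[1]+.02*np.sin(t),z],s) for z in(.052,.06) for t in a],np.float32)
        K=cv2.moments(cv2.convexHull(P)); return np.array([K["m10"],K["m01"]])/K["m00"]-obs, K["m00"]
    r=least_squares(lambda g:f(g)[0],g0,diff_step=1e-2)
    return r.x.round(4),M["m00"],f(r.x)[1]
E
python3 - <<'E'
from fit import *
s=manip.get_state();R=Rt(s)
L=lambda f:cv2.imread(f)[:,:,::-1]
print("wrist",collar("wrist",L("pics/w7.png"),[.4634,.292],s))
sd=L("pics/s7.png"); print("side",collar("side",sd,[.46,.2916],roi=22))
print("top0",collar("top",L("pics/top0.png"),[.461,.2857],roi=12))
# shaft centre columns in side, vs projected axis through t
tip=np.array([.4638,.2937,.0808])
for z in(.088,.096,.104,.112,.12):
    u,v=proj("side",[tip[0],tip[1],z]); row=sd[int(round(v)),int(u)-9:int(u)+10].astype(int).sum(1)
    bg=np.median(np.r_[row[:5],row[-5:]]); w=np.clip(bg-row-60,0,None); print(u,v,(w*np.arange(int(u)-9,int(u)+10)).sum()/max(w.sum(),1),row//3)
U=[sd[r,168:186].astype(int).sum(1)//3 for r in range(286,298)]; print(np.array(U))
E
```

```text
wrist (array([0.4625, 0.2915]), 2250.0, 2505.339850006392)Traceback (most recent call last):
  File "<stdin>", line 5, in <module>
  File "fit.py", line 14, in collar
    r=least_squares(lambda g:f(g)[0],g0,diff_step=1e-2)
    return func(*args, **kwargs)
    vector_fun = VectorFunction(
        fun_wrapped,
    ...<6 lines>...
        workers=workers
    )
    self.J, dct = approx_derivative(
                  ~~~~~~~~~~~~~~~~~^
        self.fun_wrapped, self.x, f0=self.f, **finite_diff_options
        ^^^^^^^^^^^^^^^^^^^^^^^^^^^^^^^^^^^^^^^^^^^^^^^^^^^^^^^^^^
    )
    ^
    J, _nfev = _dense_difference(fun_wrapped, x0, f0, h,
               ~~~~~~~~~~~~~~~~~^^^^^^^^^^^^^^^^^^^^^^^^
                             use_one_sided, method,
                             ^^^^^^^^^^^^^^^^^^^^^^
                             mf)
                             ^^^
    df = [f_eval - f0 for f_eval in f_evals]
                                    ^^^^^^^
    f = np.atleast_1d(self.fun(x, *self.args, **self.kwargs))
                      ~~~~~~~~^^^^^^^^^^^^^^^^^^^^^^^^^^^^^^
    return np.atleast_1d(self.fun(x))
                         ~~~~~~~~^^^
    return self.f(x, *self.args, **self.kwargs)
           ~~~~~~^^^^^^^^^^^^^^^^^^^^^^^^^^^^^^
  File "fit.py", line 14, in <lambda>
    r=least_squares(lambda g:f(g)[0],g0,diff_step=1e-2)
                             ~^^^
  File "fit.py", line 12, in f
    P=np.array([proj(n,[g[0]+.02*np.cos(t),g[1]+.02*np.sin(t),z],s) for z in(.052,.06) for t in a],np.float32)
                ~~~~^^^^^^^^^^^^^^^^^^^^^^^^^^^^^^^^^^^^^^^^^^^^^^^
  File "h.py", line 17, in proj
    c,R,t=cam(n,s); p=R@np.array(X)+t; return np.array([c["fx"]*p[0]/p[2]+c["cx"],c["fy"]*p[1]/p[2]+c["cy"]]).round(1)
          ~~~^^^^^
  File "h.py", line 9, in cam
    c=manip.camera_params(n)
ValueError: time passes only in moves, steps and waits
```

```bash
sed -i 's/^def cam(/from functools import lru_cache\nCP=lru_cache(manip.camera_params)\ndef cam(/; s/c=manip.camera_params(n)/c=CP(n)/; s/\.round(1)$/.round(3)/' h.py
python3 - <<'E'
from fit import *
s=manip.get_state();R=Rt(s)
L=lambda f:cv2.imread(f)[:,:,::-1]
print("wrist",collar("wrist",L("pics/w7.png"),[.4634,.292],s))
sd=L("pics/s7.png"); print("side",collar("side",sd,[.46,.2916],roi=22))
print("top0",collar("top",L("pics/top0.png"),[.461,.2857],roi=12))
tip=np.array([.4638,.2937,.0808])
for z in(.088,.096,.104,.112,.12):
    u,v=proj("side",[tip[0],tip[1],z]); row=sd[int(round(v)),int(u)-9:int(u)+10].astype(int).sum(1)
    print(u,v,int(u)-9,row//3)
print(np.array([sd[r,168:186].astype(int).sum(1)//3 for r in range(288,297)]))
E
```

```text
wrist (array([0.4625, 0.2915]), 2250.0, 2505.7288863608846)
side (array([0.4616, 0.2906]), 257.5, 325.2832097846549)
top0 (array([0.4631, 0.2881]), 163.0, 175.47758285398595)
174.678 289.214 165 [142 142 156 179 210 222 224 220 195 141 111 116 152 203 223 226 226 226
 226]
174.067 285.945 165 [226 222 206 179 159 140 139 146 138 116 107 121 171 216 225 226 226 227
 227]
173.45 282.644 164 [210 219 225 226 227 226 223 212 178 129 110 109 129 172 210 224 226 226
 226]
172.827 279.31 163 [173 172 172 172 175 184 202 213 195 139 110 109 121 146 164 158 140 146
 176]
172.197 275.943 163 [173 173 172 171 170 171 169 159 135 114 108 116 156 207 225 226 224 219
 205]
[[144 174 203 212 210 177 128 109 115 155 205 223 226 226 225 226 227 227]
 [179 210 222 224 220 195 141 111 116 152 203 223 226 226 226 226 227 227]
 [215 222 225 226 223 208 163 122 116 153 202 223 226 226 227 227 227 227]
 [223 225 225 226 224 217 189 139 124 159 206 223 226 226 226 227 227 227]
 [225 225 225 225 225 222 206 167 148 171 204 213 214 214 215 216 219 222]
 [225 225 225 225 225 221 209 183 158 153 159 153 151 151 152 158 174 191]
 [226 226 225 224 219 204 173 145 119 106 100  89  85  85  86  93 109 130]
 [226 225 222 213 189 157 117  91  77  70  68  65  62  63  63  65  71  78]
 [225 222 209 177 134 102  78  65  62  63  63  63  64  63  62  63  62  63]]
```

>>> move_arm(deltas=[[[-0.0019, 0.0018, 0, 0, 1], [-0.0019, 0.0018, 0.003, 0, 1], [-0.0019, 0.0018, 0.007, 0, 1], [-0.0019, 0.0018, 0.011, 0, 1], [-0.0019, 0.0018, 0.0135, 0, 1], [-0.0019, 0.0018, 0.0135, 0, 1], [-0.0019, 0.0018, 0.0135, 0, 1], [-0.0019, 0.0018, 0.0135, 0, 1], [-0.0019, 0.0018, 0.0135, 0, 1]]])

```text
clock: 12.0
position: [0.4643, 0.2904, 0.1486]
ee_rot: [0.0, 0.979, 0.204, 0.0]
contact_force: [-1.2, 1.0, -1.0]
width: 0.0203
gripper_force: 58.9
```

```bash
python3 - <<'E'
from fit import *
s=manip.get_state();R=Rt(s); print(s["clock"],s["position"],s["contact_force"],R[:,2].round(4))
w=snap("wrist","pics/w8.png");sd=snap("side","pics/s8.png")
print("wrist",collar("wrist",w,[.4634,.292],s),"side",collar("side",sd,[.46,.2916],roi=22))
tip=s["position"]+R@[-.0011,-.0018,0]; tip[2]-=.079; print("tip",tip)
for z in(.078,.086,.094,.102,.11):
    u,v=proj("side",[tip[0],tip[1],z]); row=sd[int(round(v)),int(u)-9:int(u)+10].astype(int).sum(1)
    print(u,v,int(u)-9,row//3)
# wrist: shaft edges over collar (green vs grey), rows
for r in range(222,246,2):
    x=w[r,262:302].astype(int); q=x[:,1]-(x[:,0]+x[:,2])//2; print(r,q)
E
```

```text
12.0 [0.46431304 0.29035388 0.14858431] [-1.16414612  1.01071758 -1.0358239 ] [ 3.e-04  0.e+00 -1.e+00]
wrist (array([0.4627, 0.2916]), 2462.0, 2746.18167768931) side (array([0.4614, 0.2907]), 255.5, 325.401838487247)
tip [0.4625845  0.29156307 0.06958379]
176.769 292.906 167 [225 225 225 225 225 224 221 212 183 130 108 107 111 127 146 152 158 173
 192]
176.172 289.679 167 [202 214 223 225 226 226 223 208 165 121 109 118 165 214 225 227 227 227
 228]
175.57 286.419 166 [222 206 179 158 141 144 173 188 165 125 109 112 144 195 222 226 227 227
 227]
174.961 283.127 165 [220 225 226 227 226 224 218 202 162 121 109 108 123 175 218 225 226 226
 226]
174.347 279.803 165 [171 177 191 208 220 225 224 210 165 122 108 107 114 134 155 181 212 224
 226]
222 [25 25 24 25 25 22 19  9  3  1  0  0  1  1  2  1  1  1  1  0  0  2  0  1
  0  1  1  4 15 20 24 25 25 25 27 25 25 25 25 25]
224 [25 25 26 25 25 26 22 18 14  4  0  0  1  0  1  1  0  0  1  0  1  1  0  0
  1  1  7 17 17 23 25 26 26 26 24 24 25 24 25 25]
226 [25 25 25 25 24 26 24 22 21 20 18 11  2 -1  1  1  1  1  1  1  1  1  1  3
 12 19 18 21 25 25
[... 474 characters left out ...]
  1  0  1  1  0
 17 25 26 26 26 25 25 25 24 26 26 25 26 24 24 26]
236 [24 25 26 25 25 25 25 25 25 25 26  7  2  1  2  1  1  0  1  1  0  1  0  0
 16 22 25 26 25 26 25 26 24 26 25 26 25 26 25 19]
238 [24 25 26 25 25 26 25 25 26 26 24  4  1  0  0  0  1  1  1  1  1  1  1 -1
 14 25 25 26 24 26 25 25 25 25 23 24 26 20 12  4]
240 [15 22 25 25 25 25 26 25 24 25 23  3  1  0  0  0  1  1  1  0  0  1  1  1
 11 24 25 26 25 24 25 26 25 25 20 12  8  2  1  1]
242 [ 1  2  8 14 22 25 25 25 25 25 20  3  0  0  1  0  1  1  1  1  1  1  0  1
 13 23 25 26 25 24 24 20 11  5  3  1  2  1  1  1]
244 [ 1  1  1  2  1  5 10 14 22 22 19  4  1  1  1  1  1  0  0  0  1  0  1  0
 12 21 20 20 13  8  2  1  1  1  1  1  1  1  2  1]
```

The wrist and side views agree that the tip is centred within about 1 mm and about 10 mm above the mouth. The arm is still and nothing is in contact, so I'm handing in.

```bash
python3 -c "
from rig import manip
print(abs(manip.get_state()['qd']).max()); print(manip.sign_off())"
```

```text
0.0013265665529057496
the job is handed in; nothing more can be done
None
```

The job is handed in (result not reported): the probe went through the yellow ring gauge to about half its shaft and was drawn back out, and is now held upright and still with its tip about 10 mm above the green port, centred to about 1 mm by camera estimate, with no unintended contact seen in the force readings.

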